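# Hold a meter level for the barcode reader

## Task

Take the meter with the orange terminal covers out of the sloped blue tray and present its barcode end to the standing barcode reader: hold it face up and level in the air, still, with the barcode squarely facing the middle of the red window, about 9 cm away from it. Finish while still holding it there in the gripper; do not touch the reader, and leave the grey meters, the tape roll and the hand scanner where they are.

Things in the scene. Friction and masses are not known exactly. Their poses are not given: they have to be found in the camera images.
- meter: meter to present, 0.11-0.22 kg, white box 95 (x) x 36 (y) x 30 high, white centre block 45 x 36 up to 62, orange covers 25 x 36 up to 44 at both ends; its sides (+-y) are flat and flush. Origin: centre of underside; x along its length to the barcode end, z out of the display face. Lies tilted on the tray floor, barcode end downhill. Grip across y on the centre block, 46 above the underside
- meter_label (a point): centre of the barcode label (white paper with black bars, 32 x 22) on the meter's +x end face, at (47.5, 0, 18) mm in the meter's frame
- tray: fixed sloped tray, blue plastic, 130 (along slope, x) x 290 (y); three compartments side by side in y (pitch 94, 120 long), walls and dividers 5 thick, 22 above the inner floor. The floor falls by 0.21 rad (12 deg) towards the tray's +x, away from the robot; in the middle it is 27 above the bench; highest edge about 62. Origin: on the bench under its centre, z up
- reader: fixed standing barcode reader, grey head 70 (x) x 85 (y) x 90 high, its middle 170 above the bench, its top 217, on a stem and a black round base 100 across. Origin: centre of the base's underside, z up; its red window looks along its own -x, so the meter's x must point along the reader's +x
- window (a point): middle of the reader's red window (56 wide, 46 high), 37 mm towards -x from the reader's axis, 170 above the bench; axes as the reader's
- scan_spot (a point): where the barcode is to be held: a point in the air 90 mm straight out (reader's -x) from the middle of the window, 170 above the bench; axes as the reader's
- spare_a: a grey-covered meter of the same shape and size as meter, lying in another compartment of the tray; leave it where it is. Origin and axes as for meter
- spare_b: a grey-covered meter of the same shape and size as meter, lying in another compartment of the tray; leave it where it is. Origin and axes as for meter
- tape: loose roll of brown packing tape standing flat on the bench, 90 across, 45 high; leave it. Origin: centre of the underside
- scan_gun: loose black hand-held scanner lying on the bench, about 78 x 150 x 45 high; leave it. Origin: underside of its head
Mind the look-alikes: they are no part of the job. Leave any green or pink look-alike of the meter alone.

How it is judged:
By the outcome, as a careful person would: the job done as asked, in the order asked, and still so for the second after the job is handed in, while the arm keeps its last pose, push and grip.
It also fails if it takes over 32 s, if anything falls off the work surface, if the arm or the gripper's body presses on something with over 40 N, if the wrist force passes 120 N, or if a joint passes its speed limit or range.

## Robot

A 6-joint arm with a two-finger parallel gripper is mounted at the origin on the work surface. World frame = base frame: x ahead of the robot, y to its left, z up, the work surface at z = 0. Lengths are in m, angles in degrees, forces in N, time in s.
With the tool pointing down it reaches from about 0.35 to 0.875 m from the base axis. Payload 4.2 kg.
Tool frame: the origin (TCP) lies on the centre line of the jaws, within the pads' length; the fingertips stand r.tip_extent ahead of it and the grasp point (between the pads) lies 11 mm behind it (r.tip_extent is the distance from the TCP to the fingertips, in m); z points along the fingers, y is the line along which they close (so a half turn about z gives the same grasp; the last joint's range is limited). The gripper opens to 87 mm and grips with 3 to 60 N. Pads are 19 mm wide; open, the fingers measure 117 mm over their backs; the gripper's body (75 mm by 190 mm) begins 51 mm behind the grasp point.
Start: joints at [-55.027, 22.042, 0.453, 0, -68.411, -14.817], TCP at [0.215, -0.587, 0.231] pointing down, gripper open.
Joint ranges: [-179.83, 179.83], [-69.29, 118.12], [-61.27, 80.66], [-181.25, 117.63], [-171.15, -9.14], [-177.46, 177.46]. Speed limits (degrees/s): [159.86, 159.86, 180, 180, 180, 180].

## Interface

Orientations are given as a 3x3 rotation matrix whose columns are the frame's x, y, z axes.
In Python, from station import r gives the robot as it stands.
- The arm moves only by the shell command python3 -m jog 'ROWS'. ROWS is text: rows parted by semicolons, each of 5 numbers parted by spaces: the opening, from 0 (shut) to 1 (fully open), then the shift along the world's x, y, z in mm, then the turn about the world's z in degrees. In form: hand dx dy dz roll; .... A call has 1 to 5 rows; each row shifts and turns the commanded pose from where the row before left it; what a row does not reach is not made up. A row lasts 1/8 s, in which the tool goes at most 62.5 mm and 10.7 degrees, less where a joint would pass 70% of its speed; a pose out of reach is approached as far as the arm can. A call is refused whole if a number of a shift passes 62.5 or a number of a turn 10.7, either way. A call with a gripper value outside its range is refused whole. The fingers move at their own pace and stop on an object; the grip force is fixed at half the most. Time passes only in rows, so rows that do not move let the fingers close. It gives the time, the measured TCP pose, the force, the opening and the grip force at its end, in the units of the state.
- r.sense(): the state, without advancing time (a new reading comes with each control period).
- r.capture(name): name is "side" or "top" or "wrist"; returns a dict with "pixels" (420x560x3 uint8, red, green, blue), "fovy" (degrees; the focal length in pixels is half the picture's height over the tangent of half this angle, whatever the lens; pixels are square), "cx", "cy" (the principal point, pixels), "origin" and "orientation" of the camera in the world; the wrist camera has in their place "T_tool_cam" (4x4, takes a point from camera to tool coordinates, whose origin is the TCP and whose axes are the flange's). Camera axes: x right, y down, z forward; pixel columns grow to the right and rows downward; lengths in m; the calibration is good to about 2 mm. A picture is of the moment at which its call begins: read the wrist's pose just before it. There is no depth.
- r.finish_job(): hands the job in; it is judged then, once.
The state is a dict: "time_s": time; "joints": joint angles; "joint_velocities": joint speeds; "effort": joint torques, N m; "tcp_pos": TCP position; "ee_rot": TCP orientation; "wrist_force": force on the tool from outside, world axes, zero at the start; "moment": the same for the moment, N m; "gripper_width": opening from 0.0 (shut) to 1.0 (fully open); "gripper_force": force on a finger pad.
Only numpy, scipy, OpenCV 4.12 (cv2) and the standard library are available. Lean on these libraries where they do the work, as an engineer would, in place of code of your own. Each camera call takes 0.05 s, during which the arm holds its last target. There are 200 camera calls.

## Working session

There is one attempt and no reset: what is moved stays moved. The work goes in short steps, Python scripts to look and compute and a shell command to move; the robot and the scene stay as the last step left them, time stands still between calls to the robot, and variables do not carry over. Pictures are saved under pics/ and viewed, at most 10 in all, crops included, and the job is handed in when it is done.

```bash
mkdir -p pics; ls
python3 - <<'E'
from station import r
import cv2,numpy as np
s=r.sense();print(s['time_s'],s['tcp_pos'],s['ee_rot'],r.tip_extent,s['gripper_width'])
ims=[]
for n in("top","side"):
    c=r.capture(n);cv2.imwrite(f"pics/{n}0.png",c["pixels"][:,:,::-1]);print(n,c['fovy'],c['cx'],c['cy'],c['origin'],c['orientation'])
E
```

```text
pics
0.0 [ 0.2151702  -0.5861661   0.22944669] [[-9.38822243e-01 -3.44401063e-01 -8.38486332e-04]
 [-3.44402072e-01  9.38820057e-01  2.02829689e-03]
 [ 8.86401803e-05  2.19298667e-03 -9.99997591e-01]] 0.008 0.9950422455687107
top 50.71078936585349 277.02098943576095 201.68914624817208 [ 0.43312286 -0.03102033  1.14629231] [[ 0.02815793 -0.98706861  0.15780586]
 [-0.99903777 -0.0330996  -0.02877418]
 [ 0.0336254  -0.15684379 -0.98705084]]
side 48.15937839951247 278.26692576384255 210.18273367875454 [0.10730858 0.44645979 0.90827724] [[-0.72446889 -0.51908892  0.45353227]
 [-0.68917411  0.5584052  -0.46176041]
 [-0.01356006 -0.64709375 -0.76228984]]
```

View pics/top0.png

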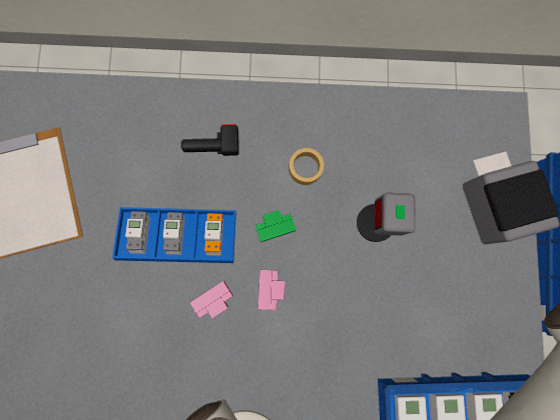

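View pics/side0.png

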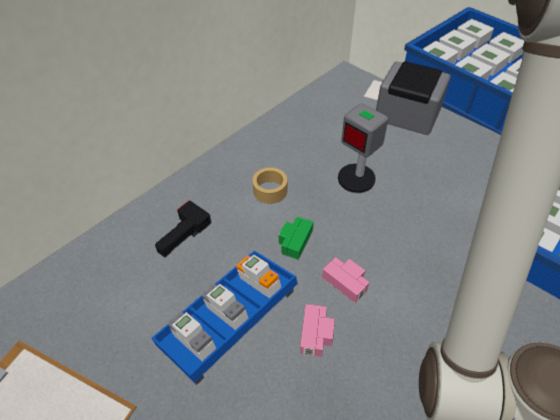

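Candidates in the top view are orange/white (213,234), grey (172,233) and (136,232), green (275,226), and pink (211,300) and (269,289). The orange one at (213,234) fits, because it has orange covers and sits in the blue tray. The side view shows it at (258,272). The reader is at top (395,213) and side (364,130), with its window facing the tray. I'll confirm this in enlarged crops.

Run:
```python
import cv2,numpy as np
t=cv2.imread("pics/top0.png");s=cv2.imread("pics/side0.png")
f=lambda i,x,y,w,h:cv2.resize(i[y:y+h,x:x+w],(400,300),interpolation=cv2.INTER_CUBIC)
# each 80x60 crop, scale 5
a=np.vstack([np.hstack([f(t,175,204,80,60),f(s,220,242,80,60)]),np.hstack([f(t,345,184,80,60),f(s,320,100,80,60)])])
cv2.imwrite("pics/crop1.png",a)
```

```text
(no output)
```

View pics/crop1.png

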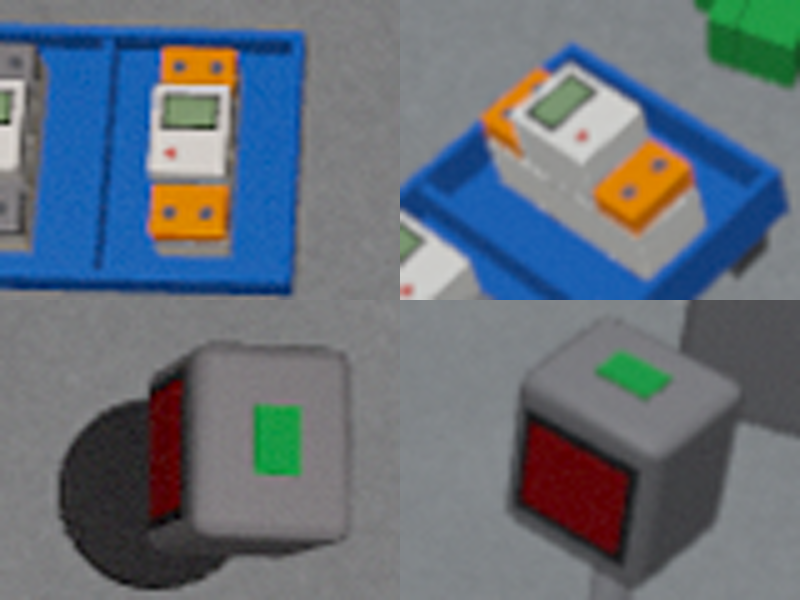

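The crop confirms it: the orange-covered meter has its display block at top px about (213,230) and side px about (255,264). The red window is at side px about (355,137). Next I'll triangulate and fit the poses.

```bash
cat > h.py <<'E'
import numpy as np,cv2
from scipy.optimize import least_squares
from scipy.spatial.transform import Rotation as R
from station import r
def cam(n):
    c=r.capture(n);return c
def proj(c,P,o=None,M=None):
    o=c['origin'] if o is None else o; M=c['orientation'] if M is None else M
    p=(np.atleast_2d(P)-np.array(o))@np.array(M); f=210/np.tan(np.radians(c['fovy']/2))
    return p[:,:2]/p[:,2:]*f+[c['cx'],c['cy']]
E
python3 - <<'E'
from h import *
T,S=cam("top"),cam("side")
g=lambda L,ox,oy,px,py:(np.array(L)-[px,py]+.5)/5-.5+[ox,oy]
mt=g([(152,87),(231,86),(228,181),(150,176),(170,153)],175,204,0,0)
ms=g([(512,118),(573,62),(642,110),(578,166),(582,135)],220,242,400,0)
rt=g([(183,380),(183,508),(150,517),(150,393),(278,440)],345,184,0,300)
rs=g([(526,417),(635,468),(622,556),(518,508),(634,375)],320,100,400,300)
def tri(a,b):
    x=least_squares(lambda p:np.r_[proj(T,p)[0]-a,proj(S,p)[0]-b],[.5,0,.1]);return np.r_[x.x*1000,x.cost]
for n,A,B in(("meter",mt,ms),("reader",rt,rs)):
    print(n);print(np.round([tri(a,b) for a,b in zip(A,B)],1))
mm=np.array([(22.5,18,62),(22.5,-18,62),(-22.5,-18,62),(-22.5,18,62)])/1e3
rm=np.array([(-37,28,193),(-37,-28,193),(-37,-28,147),(-37,28,147)])/1e3
def F(p,full=0):
    P=R.from_euler('ZY',p[3:5]).apply(mm)+p[:3]; return np.r_[(proj(T,P)-mt[:4]).ravel(),(proj(S,P)-ms[:4]).ravel()]
m=least_squares(F,[.45,.1,.03,0,.21]);print("meter",m.x[:3]*1e3,np.degrees(m.x[3:]),np.round(m.fun,1))
def G(p):
    P=R.from_euler('Z',p[2]).apply(rm)+[p[0],p[1],p[3]]; return np.r_[(proj(T,P)-rt[:4]).ravel(),(proj(S,P)-rs[:4]).ravel()]
q=least_squares(G,[.45,-.25,-1.57,0]);print("reader",q.x[[0,1,3]]*1e3,np.degrees(q.x[2]),np.round(q.fun,1))
R1=R.from_euler('Z',q.x[2]);print("scan",(R1.apply([-.127,0,.17])+[q.x[0],q.x[1],0])*1e3)
R2=R.from_euler('ZY',m.x[3:5]);print("grasp46",(R2.apply([0,0,.046])+m.x[:3])*1e3)
E
```

```text
meter
[[5.496e+02 1.089e+02 8.420e+01 1.000e-01]
 [5.514e+02 7.130e+01 8.390e+01 1.000e-01]
 [5.072e+02 7.130e+01 9.180e+01 4.000e-01]
 [5.083e+02 1.081e+02 9.010e+01 3.000e-01]
 [5.179e+02 9.800e+01 9.200e+01 0.000e+00]]
reader
[[ 5.985e+02 -2.853e+02  1.983e+02  8.000e-01]
 [ 5.396e+02 -2.853e+02  2.017e+02  2.000e-01]
 [ 5.402e+02 -2.853e+02  1.475e+02  8.000e-01]
 [ 6.002e+02 -2.864e+02  1.407e+02  0.000e+00]
 [ 5.689e+02 -3.218e+02  2.178e+02  0.000e+00]]
meter [516.34020588  89.85598338  26.80554984] [ 0.22571374 11.91714815] [ 0.7 -0.3 -0.1  0.4 -0.7 -0.6 -0.3 -0.  -0.4 -0.4 -0.4  0.5  0.4  0.2
  1.  -0.2]
reader [ 570.73727996 -322.3036448     2.85280604] -87.81815394359987 [-1.2 -0.  -0.  -0.2  1.2  0.1  0.1  0.6  0.9  1.4 -1.1  1.4 -0.9 -1.3
  0.7 -1.9]
scan [ 565.90223824 -195.39571608  170.        ]
grasp46 [525.83899581  89.89340356  71.81412224]
```

```bash
python3 -m jog '0.55 28 60 0 -4; 0.55 28 60 0 -4; 0.55 28 60 0 -4; 0.55 28 60 0 -4; 0.55 28 60 0 -4' && python3 -m jog '0.55 28 60 0 0; 0.55 28 60 0 0; 0.55 28 60 0 0; 0.55 28 60 0 0; 0.55 28 60 0 0'&& python3 -m jog '0.55 31 77 0 0' || python3 -m jog '0.55 31 40 -20 0; 0.55 0 37 -30 0; 0.55 0 0 0 0; 0.55 0 0 0 0'
python3 - <<'E'
from h import *
s=r.sense();print(s['time_s'],s['tcp_pos'],s['ee_rot'],s['gripper_width'])
c=r.capture("wrist");cv2.imwrite("pics/w1.png",c["pixels"][:,:,::-1]);print(c['fovy'],c['cx'],c['cy'],c['T_tool_cam'])
E
```

```text
time_s: 0.82
tcp_pos: [0.348, -0.3017, 0.2306]
ee_rot: [[-1.0, -0.0, 0.0], [-0.0, 1.0, -0.0], [-0.0, -0.0, -1.0]]
wrist_force: [0.7, -0.0, 0.2]
gripper_width: 0.571
gripper_force: 0.0
time_s: 1.45
tcp_pos: [0.4801, -0.0182, 0.2308]
ee_rot: [[-1.0, -0.003, 0.001], [-0.003, 1.0, 0.0], [-0.001, 0.0, -1.0]]
wrist_force: [0.4, -0.2, -0.6]
gripper_width: 0.55
gripper_force: 0.0
time_s: 1.95
tcp_pos: [0.5109, 0.0565, 0.1809]
ee_rot: [[-1.0, -0.003, 0.0], [-0.003, 1.0, -0.0], [-0.0, -0.0, -1.0]]
wrist_force: [0.7, -0.6, -0.1]
gripper_width: 0.551
gripper_force: 0.0
1.95 [0.51088143 0.0565344  0.18088781] [[-9.99994588e-01 -3.26656112e-03  3.91533586e-04]
 [-3.26668148e-03  9.99994617e-01 -3.07142937e-04]
 [-3.90528177e-04 -3.08420291e-04 -9.99999876e-01]] 0.5511329904782832
67.21865802652816 280.42103750598966 212.3316096449145 [[-1.31899781e-03 -9.65251124e-01 -2.61320736e-01  7.10529005e-02]
 [ 9.99999065e-01 -1.36720080e-03  2.66159885e-06 -3.01539226e-04]
 [-3.59847031e-04 -2.61320488e-01  9.65252026e-01 -1.54972789e-01]
 [ 0.00000000e+00  0.00000000e+00  0.00000000e+00  1.00000000e+00]]out of range; nothing moved
```

View pics/w1.png

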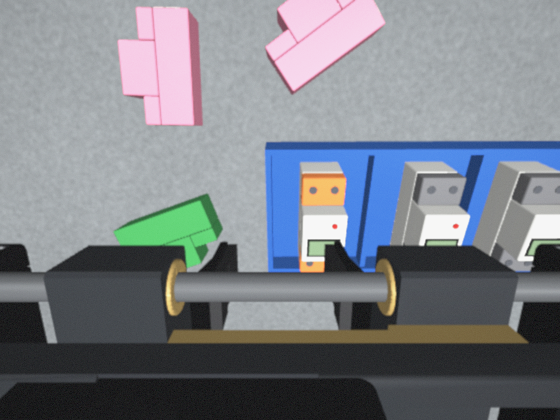

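The wrist view shows the orange meter at about (323,220) in the tray's end compartment. Its block top's near edge runs from (303,207) to (345,206). I'll check the fitted pose against this.

Run:
```python
from h import *
s=r.sense();c=r.capture("wrist");K=np.array(c['T_tool_cam']);E=np.array(s['ee_rot']);M=E@K[:3,:3];o=E@K[:3,3]+s['tcp_pos']
Rm=R.from_euler('ZY',[.2257,11.917],degrees=True);t=np.array([.51634,.08986,.02681])
for P in[(-22.5,18,62),(-22.5,-18,62),(-47.5,18,44),(-47.5,-18,44)]:
    print(P,proj(c,Rm.apply(np.array(P)/1e3)+t,o,M).round(1))
i=c['pixels'][150:275,290:360].astype(int)
or_=(i[:,:,0]>180)&(i[:,:,2]<90);v,u=np.nonzero(or_[:60]);print("orange",u.min()+290,u.max()+290,v.min()+150,v.max()+150)
```

```text
(-22.5, 18, 62) [[345.1 213.3]]
(-22.5, -18, 62) [[300.2 213.5]]
(-47.5, 18, 44) [[343.9 176. ]]
(-47.5, -18, 44) [[299.8 176.1]]
orange 302 344 174 198
```

The fit agrees within 2–5 px, so I'm targeting TCP (0.523, 0.0905, 0.062).

```bash
python3 -m jog '0.55 12 34 0 0; 0.55 0 0 -40 0; 0.55 0 0 -40 0; 0.55 0 0 -25 0; 0.55 0 0 -14 0' && python3 -m jog '0.55 0 0 0 0; 0 0 0 0 0; 0 0 0 0 0; 0 0 0 0 0; 0 0 0 0 0'
```

```text
time_s: 2.68
tcp_pos: [0.5228, 0.0897, 0.0612]
ee_rot: [[-1.0, -0.001, -0.0], [-0.001, 1.0, -0.0], [0.0, -0.0, -1.0]]
wrist_force: [-0.1, -0.1, 0.4]
gripper_width: 0.552
gripper_force: 0.0
time_s: 3.3
tcp_pos: [0.5237, 0.0912, 0.0628]
ee_rot: [[-1.0, -0.003, 0.003], [-0.003, 1.0, 0.001], [-0.003, 0.001, -1.0]]
wrist_force: [0.4, 0.1, 5.8]
gripper_width: 0.408
gripper_force: 30.0
```

```bash
python3 -m jog '0 0 0 20 0; 0 0 0 40 0; 0 0 0 50 0; 0 0 -20 0 -10; 0 -7 -30 0 -10' && python3 -m jog '0 -11 -35 0 -10; 0 -11 -35 0 -10; 0 -11 -35 0 -10; 0 -11 -35 0 -10; 0 -11 -35 0 -10' && python3 -m jog '0 -11 -36 0 -10; 0 0 0 0 -9; 0 0 0 0 0; 0 0 0 0 0'
python3 - <<'E'
from h import *
for n in("top","side"):
    c=r.capture(n)["pixels"][:,:,::-1];cv2.imwrite(f"pics/{n}1.png",c)
t=cv2.imread("pics/top1.png")[150:300,220:420];s=cv2.imread("pics/side1.png")[80:230,250:450]
cv2.imwrite("pics/crop2.png",np.hstack([cv2.resize(x,(400,300),interpolation=2) for x in(t,s)]))
E
```

```text
time_s: 3.92
tcp_pos: [0.5153, 0.0407, 0.1716]
ee_rot: [[-0.939, 0.344, -0.0], [0.344, 0.939, 0.001], [0.0, 0.001, -1.0]]
wrist_force: [0.5, -0.7, -1.7]
gripper_width: 0.409
gripper_force: 30.0
time_s: 4.55
tcp_pos: [0.4593, -0.1353, 0.1709]
ee_rot: [[-0.339, 0.941, -0.002], [0.941, 0.339, 0.0], [0.001, -0.002, -1.0]]
wrist_force: [1.6, 0.2, -1.9]
gripper_width: 0.411
gripper_force: 30.0
time_s: 5.05
tcp_pos: [0.4494, -0.1703, 0.1712]
ee_rot: [[-0.02, 1.0, -0.001], [1.0, 0.02, 0.001], [0.001, -0.001, -1.0]]
wrist_force: [0.3, 0.1, -1.8]
gripper_width: 0.408
gripper_force: 30.0
```

View pics/crop2.png

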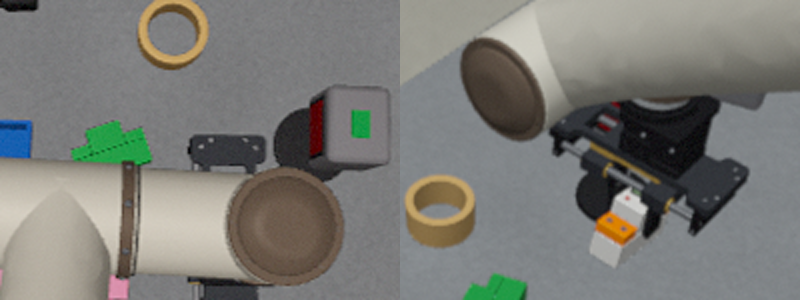

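The meter is held over free bench, with its rear orange cover at crop px (615,228). I'll lower it, press it lightly to level it, then release and regrip.

```bash
python3 -m jog '0 0 0 -50 0; 0 0 0 -50 0; 0 0 0 -20 0; 0 0 0 -5 0; 0 0 0 0 0' && python3 -m jog '0 0 0 -3 0; 0 0 0 -3 0; 0 0 0 -3 0; 0 0 0 0 0'
```

```text
time_s: 5.78
tcp_pos: [0.4503, -0.1704, 0.047]
ee_rot: [[-0.021, 1.0, 0.001], [1.0, 0.021, 0.0], [0.0, 0.001, -1.0]]
wrist_force: [-0.0, -1.4, -1.1]
gripper_width: 0.41
gripper_force: 30.0
time_s: 6.28
tcp_pos: [0.4519, -0.1689, 0.041]
ee_rot: [[-0.022, 1.0, 0.005], [1.0, 0.022, 0.002], [0.001, 0.005, -1.0]]
wrist_force: [-4.7, 14.7, 19.6]
gripper_width: 0.409
gripper_force: 30.0
```

```bash
python3 -m jog '0 0 0 1 0; 0.6 0 0 0 0; 0.6 0 0 0 0; 0.6 0 0 -2 0; 0.6 0 0 0 0'
```

```text
time_s: 6.9
tcp_pos: [0.4494, -0.1708, 0.0362]
ee_rot: [[-0.02, 1.0, -0.001], [1.0, 0.02, 0.001], [0.001, -0.001, -1.0]]
wrist_force: [0.3, 0.0, -0.3]
gripper_width: 0.595
gripper_force: 0.0
```

```bash
python3 -m jog '0 0 0 0 0; 0 0 0 0 0; 0 0 0 0 0; 0 0 0 0 0'
```

```text
time_s: 7.4
tcp_pos: [0.4501, -0.1707, 0.0367]
ee_rot: [[-0.021, 1.0, 0.001], [1.0, 0.021, 0.0], [0.0, 0.001, -1.0]]
wrist_force: [1.2, -1.5, -0.0]
gripper_width: 0.411
gripper_force: 29.9
```

```bash
python3 -m jog '0 0 0 20 0; 0 0 0 45 0; 0 0 0 50 0; 0 0 0 37 0; 0 0 0 0 0'
python3 - <<'E'
from h import *
s=r.sense();print(s['time_s'],s['tcp_pos'],s['ee_rot'])
c=r.capture("wrist");cv2.imwrite("pics/w2.png",c["pixels"][:,:,::-1])
E
```

```text
time_s: 8.02
tcp_pos: [0.4508, -0.1707, 0.1912]
ee_rot: [[-0.021, 1.0, 0.006], [1.0, 0.021, 0.0], [0.0, 0.006, -1.0]]
wrist_force: [-0.1, -0.5, -1.5]
gripper_width: 0.413
gripper_force: 29.9
8.025 [ 0.45083312 -0.17070308  0.1911663 ] [[-2.06693334e-02  9.99769090e-01  5.87750023e-03]
 [ 9.99786360e-01  2.06682816e-02  2.39629504e-04]
 [ 1.18096341e-04  5.88119754e-03 -9.99982699e-01]]
```

View pics/w2.png

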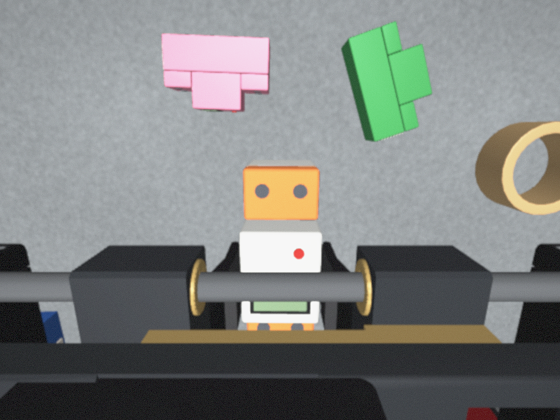

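The meter is held and looks level. Its cover corners are at (244,167), (318,167), (319,220) and (244,219), and its block corners at (241,231), (321,231), (321,322) and (242,322). I'll fit the held pose and refine the reader's yaw from the green mark and window edges.

Run:
```python
from h import *
s=r.sense();c=r.capture("wrist");K=np.array(c['T_tool_cam']);E=np.array(s['ee_rot']);tc=np.array(s['tcp_pos']);M=E@K[:3,:3];o=E@K[:3,3]+tc
P=np.array([(-47.5,-18,44),(-47.5,18,44),(-22.5,18,44),(-22.5,-18,44),(-22.5,-18,62),(-22.5,18,62),(22.5,18,62),(22.5,-18,62)])/1e3
px=np.array([(244,167),(318,167),(319,220),(244,219),(241,231),(321,231),(321,322),(242,322)],float)
if np.linalg.norm(proj(c,R.from_euler('Z',-np.pi/2).apply(P)+tc+[0,0,-.0365],o,M)[0]-px[0])>60: px=px[[1,0,3,2,5,4,7,6]]
def F(p):
    return (proj(c,R.from_euler('ZY',p[3:5]).apply(P)+p[:3],o,M)-px).ravel()
def G(q): return F([q[0],q[1],tc[2]-.0365,q[2],q[3]])
m=least_squares(F,[*tc[:2],tc[2]-.0365,-1.57,0]);print((m.x[:3]-tc)*1e3,np.degrees(m.x[3:]),m.fun.reshape(-1,2).round(1).tolist())
g=least_squares(G,[*tc[:2],-1.57,0]);print("zfix",(g.x[:2]-tc[:2])*1e3,np.degrees(g.x[2:]),abs(g.fun).max())
# reader: green mark orientation, sub-pixel
for n in("top","side"):
    C=r.capture(n);im=cv2.imread(f"pics/{n}0.png")[:,:,::-1].astype(int);x0,y0,x1,y1=(380,195,420,230) if n=="top" else (350,100,385,125)
    k=im[y0:y1,x0:x1];w=np.clip(k[:,:,1]-np.maximum(k[:,:,0],k[:,:,2])-15,0,80).astype(float)
    v,u=np.mgrid[y0:y1,x0:x1]; H=.217;f=210/np.tan(np.radians(C['fovy']/2))
    d=np.stack([(u-C['cx'])/f,(v-C['cy'])/f,np.ones_like(u)],-1)@np.array(C['orientation']).T
    Q=C['origin']+d*((H-C['origin'][2])/d[...,2])[...,None];W=w/w.sum();mu=(Q*W[...,None]).sum((0,1));D=(Q-mu)[...,:2]
    cv=np.einsum('ij,ija,ijb',W,D,D);e,V=np.linalg.eigh(cv);print(n,"mark",mu*1e3,np.sqrt(12*e)*1e3,np.degrees(np.arctan2(V[1],V[0])))
```

```text
[  0.43078168   4.33042241 -36.94945213] [-88.88255589  -0.75283064] [[-1.2, 1.0], [1.5, 0.9], [-1.0, -0.8], [0.3, 0.3], [-1.2, -0.6], [1.8, -0.7], [-1.3, -0.0], [0.9, 0.1]]
zfix [0.42683414 4.44373168] [-88.88265744  -0.7908948 ] 1.9608647018965826
top mark [ 569.18485828 -321.70209929  217.        ] [19.54647801 29.78617327] [-92.02120855 177.97879145]
side mark [ 570.04542647 -323.11273772  217.        ] [20.39970293 29.46638545] [-92.65519662 177.34480338]
```

```bash
python3 -m jog '0 25 5 -1 -1; 0 35 5 -1 -1; 0 35 5 -1 -1.1; 0 22 3.5 0 0; 0 7 0 0 0' && python3 -m jog '0 0 0 0 0; 0 0 0 0 0; 0 0 0 0 0; 0 0 0 0 0'
python3 - <<'E'
from h import *
s=r.sense();print(s['tcp_pos'],s['joint_velocities'])
for n in("top","side"):
    cv2.imwrite(f"pics/{n}2.png",r.capture(n)["pixels"][:,:,::-1])
t=cv2.imread("pics/top2.png")[150:300,270:470];q=cv2.imread("pics/side2.png")[60:210,250:450]
cv2.imwrite("pics/crop3.png",np.hstack([cv2.resize(x,(400,300),interpolation=2) for x in(t,q)]))
E
```

```text
time_s: 8.85
tcp_pos: [0.5729, -0.1702, 0.1824]
ee_rot: [[0.007, 1.0, -0.002], [0.999, -0.007, 0.032], [0.032, -0.003, -1.0]]
wrist_force: [-0.7, -0.8, -1.8]
gripper_width: 0.409
gripper_force: 29.9
time_s: 9.35
tcp_pos: [0.5725, -0.1704, 0.1853]
ee_rot: [[0.007, 1.0, 0.003], [0.999, -0.007, 0.031], [0.031, 0.002, -1.0]]
wrist_force: [0.1, 0.1, -1.3]
gripper_width: 0.412
gripper_force: 29.9
[ 0.57250185 -0.17040381  0.18533591] [-0.05174361  0.12180116  0.24432243  0.02693149  0.00928804 -0.14213659]
```

View pics/crop3.png

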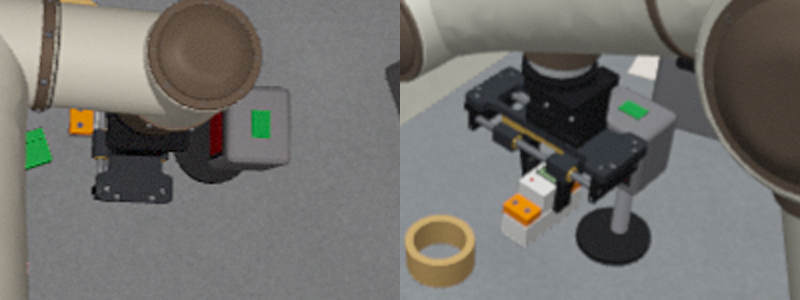

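```bash
python3 -c "
from station import r
s=r.sense();print(s['joints'],s['effort'],s['moment'],s['time_s'])"; python3 -m jog '0 0 10 0 0; 0 0 0 0 0'; python3 -c "
from station import r
s=r.sense();print(s['joints'])"
```

```text
[  -1.98701334   21.57422933   -6.32741711   -2.02006538  -62.03212758
 -177.44466889] [-6.37217730e-03 -3.84271252e+01  1.82118970e+01  3.99462864e+00
 -4.01959266e-02 -1.43148347e-03] [-0.21833824  0.04053611 -0.03328933] 9.45
time_s: 9.7
tcp_pos: [0.5727, -0.1633, 0.1848]
ee_rot: [[0.0, 1.0, 0.002], [0.999, -0.001, 0.037], [0.037, 0.002, -0.999]]
wrist_force: [-0.3, -0.3, -2.5]
gripper_width: 0.411
gripper_force: 29.9
[  -1.46031844   21.45184082   -6.45024704   -2.39810141  -62.03279427
 -177.44593675]
```

Joint 6 has hit its limit at -177.4°. I'll go back to the free bench spot, set the meter down, and regrip it with the gripper turned half round.

```bash
python3 -m jog '0 -30 -3 0 6; 0 -35 -3 0 0; 0 -35 -2 0 0; 0 -22 0 0 0; 0 0 0 0 0'; python3 -m jog '0 0 0 0 0; 0 0 0 0 0'; python3 -c "
from station import r
s=r.sense();print(s['joints'])"
```

```text
time_s: 10.32
tcp_pos: [0.4495, -0.1717, 0.1852]
ee_rot: [[-0.103, 0.995, -0.001], [0.994, 0.103, 0.037], [0.037, 0.003, -0.999]]
wrist_force: [-0.0, 0.5, -1.4]
gripper_width: 0.41
gripper_force: 29.9
time_s: 10.58
tcp_pos: [0.4516, -0.1717, 0.1847]
ee_rot: [[-0.104, 0.995, -0.001], [0.994, 0.104, 0.037], [0.036, 0.003, -0.999]]
wrist_force: [0.1, -0.2, -2.2]
gripper_width: 0.411
gripper_force: 29.9
[  -2.88168731   11.05316621  -21.38457575   -2.47162541  -57.75725385
 -169.83717911]
```

```bash
python3 -m jog '0 0 0 -50 0; 0 0 0 -50 0; 0 0 0 -35 0; 0 0 0 -7 0; 0 0 0 0 0'; python3 -m jog '0 0 0 -3 0; 0 0 0 -2 0; 0 0 0 0 0'
```

```text
time_s: 11.2
tcp_pos: [0.4517, -0.1719, 0.043]
ee_rot: [[-0.104, 0.995, -0.001], [0.994, 0.104, 0.036], [0.036, 0.003, -0.999]]
wrist_force: [0.6, 0.6, -0.8]
gripper_width: 0.412
gripper_force: 29.9
time_s: 11.58
tcp_pos: [0.4509, -0.1717, 0.0383]
ee_rot: [[-0.104, 0.995, -0.0], [0.994, 0.103, 0.037], [0.037, 0.003, -0.999]]
wrist_force: [0.7, -0.5, -1.4]
gripper_width: 0.411
gripper_force: 29.9
```

```bash
python3 -m jog '0 0 0 -1.5 0; 0 0 0 0 0; 0.65 0 0 0 0; 0.65 0 0 0 0; 0.65 0 0 0 0'; python3 -m jog '0.65 0 0 30 0; 0.65 0 0 30 0; 0.65 0 0 0 10.6; 0.65 0 0 0 10.6; 0.65 0 0 0 10.6';python3 -m jog '0.65 0 0 0 10.6; 0.65 0 0 0 10.6; 0.65 0 0 0 10.6; 0.65 0 0 0 10.6; 0.65 0 0 0 10.6';python3 -m jog '0.65 0 0 0 10.6; 0.65 0 0 0 10.6; 0.65 0 0 0 10.6; 0.65 0 0 0 10.6; 0.65 0 0 0 10.6';python3 -m jog '0.65 0 0 0 10.6; 0.65 0 0 0 10.6; 0.65 0 0 0 10.6; 0.65 0 0 0 10.4; 0.65 0 0 0 0'; python3 -m jog '0.65 0 0 0 0'; python3 -c "
from station import r
import cv2
s=r.sense();print(s['joints'],s['tcp_pos'])
cv2.imwrite('pics/w3.png',r.capture('wrist')['pixels'][:,:,::-1])"
```

```text
time_s: 12.2
tcp_pos: [0.4507, -0.1718, 0.0362]
ee_rot: [[-0.103, 0.995, -0.001], [0.994, 0.103, 0.037], [0.037, 0.002, -0.999]]
wrist_force: [0.4, -0.3, 0.1]
gripper_width: 0.622
gripper_force: 0.0
time_s: 12.82
tcp_pos: [0.4506, -0.1718, 0.0962]
ee_rot: [[-0.616, 0.787, -0.021], [0.787, 0.617, 0.03], [0.037, 0.002, -0.999]]
wrist_force: [-0.4, -0.1, 1.3]
gripper_width: 0.65
gripper_force: 0.0
time_s: 13.45
tcp_pos: [0.4506, -0.1718, 0.096]
ee_rot: [[-0.999, -0.019, -0.037], [-0.019, 1.0, 0.002], [0.037, 0.002, -0.999]]
wrist_force: [-0.2, 0.8, 0.8]
gripper_width: 0.65
gripper_force: 0.0
time_s: 14.08
tcp_pos: [0.4506, -0.1718, 0.096]
ee_rot: [[-0.586, -0.81, -0.024], [-0.809, 0.587, -0.028], [0.037, 0.003, -0.999]]
wrist_force: [-0.1, -0.5, 0.1]
gripper_width: 0.647
gripper_force: 0.0
time_s: 14.7
tcp_pos: [0.4505, -0.1718, 0.0961]
ee_rot: [[0.101, -0.995, 0.001], [-0.994, -0.101, -0.037], [0.037, 0.003, -0.999]]
wrist_force: [0.1, 0.5, 0.0]
gripper_width: 0.648
gripper_force: 0.0
time_s: 14.82
tcp_pos: [0.4507, -0.1718, 0.0961]
ee_rot: [[0.101, -0.995, 0.001], [-0.994, -0.101, -0.037], [0.037, 0.002, -0.999]]
wrist_force: [-0.1, -0.1, -0.3]
gripper_width: 0.652
gripper_force: 0.0
[ -0.15878392  16.64510356 -31.32191526   3.146761   -41.99802685
   3.60816843] [ 0.45067808 -0.17177109  0.09614629]
```

View pics/w3.png

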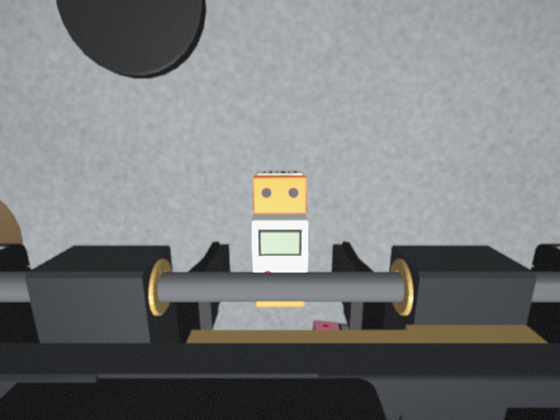

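The wrist view shows the meter upright, with its block at (280,245), centred between the fingers and barcode end toward the reader base. I'm regripping it.

```bash
python3 -m jog '0.65 0 4 -30 0; 0.65 0 0 -30 0; 0.65 0 0 0 0; 0 0 0 0 0; 0 0 0 0 0'; python3 -m jog '0 0 0 0 0; 0 0 0 0 0; 0 0 0 0 0'; python3 -m jog '0 0 0 20 0; 0 0 0 50 0; 0 0 0 50 0; 0 0 0 33 0; 0 0 0 0 0'; python3 -m jog '0 0 0 0 0; 0 0 0 0 0'
python3 - <<'E'
from h import *
s=r.sense();print(s['tcp_pos'],s['ee_rot'],s['joints'])
cv2.imwrite('pics/w4.png',r.capture('wrist')['pixels'][:,:,::-1])
E
```

```text
time_s: 15.5
tcp_pos: [0.4517, -0.1678, 0.0374]
ee_rot: [[0.103, -0.995, 0.004], [-0.994, -0.103, -0.037], [0.037, -0.0, -0.999]]
wrist_force: [0.9, -0.6, -0.1]
gripper_width: 0.505
gripper_force: 0.0
time_s: 15.88
tcp_pos: [0.4512, -0.1678, 0.0372]
ee_rot: [[0.104, -0.995, 0.003], [-0.994, -0.104, -0.037], [0.037, 0.001, -0.999]]
wrist_force: [-1.9, 2.1, 6.0]
gripper_width: 0.411
gripper_force: 30.0
time_s: 16.5
tcp_pos: [0.4521, -0.1677, 0.1917]
ee_rot: [[0.103, -0.995, 0.008], [-0.994, -0.103, -0.037], [0.037, -0.004, -0.999]]
wrist_force: [-0.8, 0.3, -2.1]
gripper_width: 0.407
gripper_force: 30.0
time_s: 16.75
tcp_pos: [0.4496, -0.1676, 0.1875]
ee_rot: [[0.103, -0.995, -0.002], [-0.994, -0.103, -0.036], [0.036, 0.006, -0.999]]
wrist_force: [-0.5, 0.4, -0.9]
gripper_width: 0.41
gripper_force: 30.0
[ 0.44959634 -0.16762436  0.18750507] [[ 0.10330124 -0.99464756 -0.00225471]
 [-0.99400064 -0.10315162 -0.03636571]
 [ 0.03593848  0.00599781 -0.99933601]] [  0.36631709   9.84013795 -24.38138448   2.51461586 -55.94668979
   4.14934302]
```

View pics/w4.png

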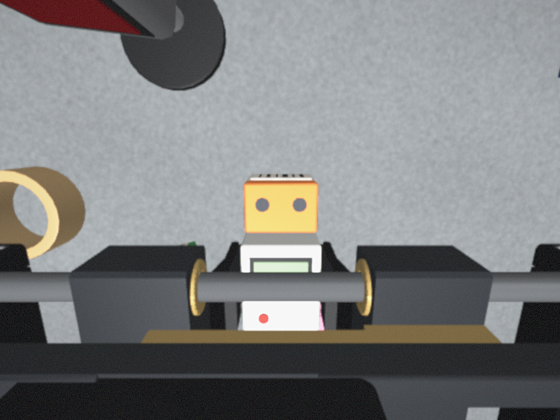

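The meter is held again. Its cover's front corners are at (245,182) and (317,182), its block's front edge is at (241,246)–(321,246), and the window's lower edge shows at top left. I'll fit the held pose.

Run:
```python
from h import *
s=r.sense();c=r.capture("wrist");K=np.array(c['T_tool_cam']);E=np.array(s['ee_rot']);tc=np.array(s['tcp_pos']);M=E@K[:3,:3];o=E@K[:3,3]+tc
P=np.array([(47.5,18,44),(47.5,-18,44),(22.5,-18,44),(22.5,18,44),(22.5,18,62),(22.5,-18,62)])/1e3
px=np.array([(245,182),(317,182),(318,233),(245,233),(241,246),(321,246)],float)
def F(p): return (proj(c,R.from_euler('ZY',p[3:5]).apply(P)+p[:3],o,M)-px).ravel()
x0=[*tc[:2],tc[2]-.037,np.radians(-84),0]
print(F(x0).reshape(-1,2)[:,0].round())
m=least_squares(F,x0);print((m.x[:3]-tc)*1e3,np.degrees(m.x[3:]),m.fun.reshape(-1,2).round(1).tolist())
g=least_squares(lambda q:F([q[0],q[1],tc[2]-.037,q[2],0]),[*tc[:2],-1.47]);print("level",(g.x[:2]-tc[:2])*1e3,np.degrees(g.x[2]),abs(g.fun).max())
k=R.from_euler('ZY',m.x[3:5]);print("label",(k.apply([.0475,0,.018])+m.x[:3])*1e3,"level-label",(np.r_[g.x[:2],tc[2]-.037]+R.from_euler('Z',g.x[2]).apply([.0475,0,.018]))*1e3,tc)
```

```text
[-2.  2. -1. -0. -1.  1.]
[ -0.04127851   0.51223796 -39.06462471] [-84.17144588  -2.1029883 ] [[-1.4, 1.0], [1.6, 1.0], [-1.0, -0.6], [0.1, -0.5], [-0.1, -0.4], [0.7, -0.5]]
level [-0.19455886  2.0962422 ] -84.17290888325707 1.6994429524095267
label [ 454.53038303 -213.68681812  168.32723067] level-label [ 454.44622264 -212.79187394  168.66092683] [ 0.44981826 -0.16763356  0.18766093]
```

```bash
python3 -m jog '0 25 4 0 -3; 0 35 5 0 -3; 0 35 5 0 -1.9; 0 22 4 0 0; 0 8 0 0 0' ; python3 -m jog '0 0 0 0 0; 0 0 0 0 0; 0 0 0 0 0; 0 0 0 0 0; 0 0 0 0 0'
python3 - <<'E'
from h import *
for i in range(4):
    s=r.sense();print(np.round(s['tcp_pos'],4),np.degrees(np.arctan2(s['ee_rot'][1][0],s['ee_rot'][0][0])),s['ee_rot'][2])
    q=r.capture("side")["pixels"][:,:,::-1]
print(s['joints'])
w=r.capture("wrist")["pixels"][:,:,::-1]
cv2.imwrite("pics/c5.png",np.hstack([cv2.resize(w,(400,300)),cv2.resize(q[60:210,250:450],(400,300),interpolation=2)]));cv2.imwrite("pics/w5.png",w);cv2.imwrite("pics/s5.png",q)
E
```

```text
time_s: 17.48
tcp_pos: [0.5763, -0.1494, 0.1878]
ee_rot: [[-0.034, -0.999, -0.006], [-0.999, 0.034, -0.037], [0.037, 0.005, -0.999]]
wrist_force: [-0.4, 0.5, -1.4]
gripper_width: 0.411
gripper_force: 30.0
time_s: 18.1
tcp_pos: [0.5755, -0.1498, 0.1895]
ee_rot: [[-0.034, -0.999, -0.003], [-0.999, 0.034, -0.037], [0.037, 0.002, -0.999]]
wrist_force: [0.1, -0.1, -1.7]
gripper_width: 0.41
gripper_force: 30.0
[ 0.5755 -0.1498  0.1895] -91.96205328035549 [ 0.03666146  0.00199325 -0.99932575]
[ 0.5756 -0.1497  0.1894] -91.95912680905572 [ 0.03663755  0.00212489 -0.99932636]
[ 0.5756 -0.1497  0.1894] -91.95900343049816 [ 0.036675    0.00209591 -0.99932505]
[ 0.5756 -0.1497  0.1893] -91.96088334465142 [ 0.03664413  0.00219258 -0.99932597]
[  2.07958693  20.7858304   -8.60170694   2.38727206 -60.90712101
  -5.2090225 ]
```

View pics/c5.png

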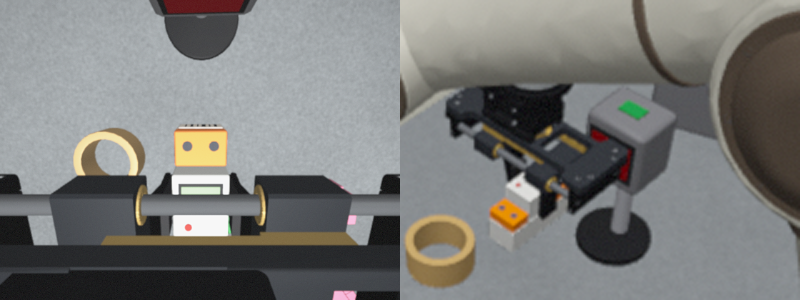

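The held meter points at the window, whose bottom edge is at wrist crop px (160–250, ~11). I'll check yaw and lateral position from that edge, which is at z = 147 mm.

Run:
```python
from h import *
s=r.sense();c=r.capture("wrist");K=np.array(c['T_tool_cam']);E=np.array(s['ee_rot']);tc=np.array(s['tcp_pos']);M=E@K[:3,:3];o=E@K[:3,3]+tc
i=c['pixels'][:60,150:420].astype(int);red=((i[:,:,0]>60)&(i[:,:,0]>2.5*i[:,:,1])).astype(np.uint8)
cols=np.nonzero(red.sum(0)>2)[0];bot=np.array([np.nonzero(red[:,k])[0].max() for k in cols]);print(cols.min()+150,cols.max()+150,bot[::12])
k=slice(6,-6);a=np.polyfit(cols[k]+150.,bot[k]+.5,1);f=210/np.tan(np.radians(c['fovy']/2))
Q=[]
for u in(cols.min()+150-.5+2,cols.max()+150+.5-2):
    d=M@np.array([(u-c['cx'])/f,(np.polyval(a,u)-c['cy'])/f,1]);Q.append(o+d*(.147-o[2])/d[2])
Q=np.array(Q)*1e3;d=Q[1]-Q[0];print(Q.round(1),np.linalg.norm(d),np.degrees(np.arctan2(d[1],d[0])),Q.mean(0))
```

```text
230 340 [ 4 17 17 17 16 16 16 16 15  6]
[[ 599.  -283.4  147. ]
 [ 538.3 -282.6  147. ]] 60.72915135133923 179.27147612872392 [ 568.61818812 -282.98949863  147.        ]
```

Estimates agree within about 1° and 2 mm. I'll make a small correction, settle and hand in.

```bash
python3 -m jog '0 -1.8 0 0 0.4; 0 0 0 0 0; 0 0 0 0 0; 0 0 0 0 0; 0 0 0 0 0'; python3 -m jog '0 0 0 0 0; 0 0 0 0 0; 0 0 0 0 0; 0 0 0 0 0' && python3 -c "
from station import r
print(r.finish_job())"
```

```text
time_s: 19.02
tcp_pos: [0.5739, -0.1497, 0.1892]
ee_rot: [[-0.027, -1.0, -0.003], [-0.999, 0.027, -0.037], [0.037, 0.002, -0.999]]
wrist_force: [1.9, -0.5, -1.3]
gripper_width: 0.408
gripper_force: 30.0
time_s: 19.52
tcp_pos: [0.5739, -0.1497, 0.1892]
ee_rot: [[-0.027, -1.0, -0.003], [-0.999, 0.027, -0.037], [0.037, 0.002, -0.999]]
wrist_force: [-0.5, -0.1, -0.9]
gripper_width: 0.407
gripper_force: 30.0
the job is handed in; nothing more can be done
None
```

I handed the job in at about 19.5 s with the orange meter still gripped, its barcode facing the red window about 9 cm away; it should be level because I regripped it flat on the bench, though the last camera fit suggested up to 2° nose-up, and no verdict came back.

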